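Tap the egg cup home in the well of its plate

TASK

The boiled egg was set down carelessly: its white cup stands off-centre on the blue plate, half over the edge of the round well where its foot belongs. Without gripping or lifting anything, nudge the cup over with light taps of the fingers until its foot drops into the well and it stands level there, with the egg still in it. Keep off the egg itself, and leave the plate and the other things where they stand.

Things in the scene. Friction and masses are not known exactly. Their poses are not given: they have to be found in the camera images.
- egg_cup: White footed egg cup, loose, round, about 110 g; origin in the middle of its underside, z up its axis. 38 mm tall: the foot is a disc 48 mm across and 5 mm thick, then a stem about 25 mm thick up to 13 mm, then a bowl widening to 49 mm at the rim, with a thin blue line. An upright finger meets foot and rim nearly together. Holding the egg it is top-heavy: it slides if pushed low, rocks if pushed high.
- cup_foot (a point): The middle of the underside of the egg cup's foot (the origin of egg_cup). It starts with the foot flat on the plate's flat part, 17 to 24 mm from the middle of the well, in any direction. Glazed on glazed, it slides easily; over the edge of the well it tips a few degrees and may hang cocked there (about 0.06 rad) until nudged farther; then it drops in level.
- egg_plate: Blue round egg plate, loose, about 320 g, 166 mm across; origin in the middle of its underside, z up, looks the same from every side. Its flat lies 7 mm above the worktop out to 66 mm from the middle, then it rises to a white-edged rim 16 mm high. With cup and egg on it, a level push of roughly 3 N slides it along the worktop.
- plate_well (a point): The middle of the floor of the round well in the middle of the plate: 55 mm across, 3 mm deep, its floor 4 mm above the worktop. The cup's foot fits in it with 3.5 mm to spare all round, and the well's edge then stops it.
- boiled_egg: Brown boiled egg, loose, 58 g, 54 mm tall and 41 mm thick, standing blunt end down in the cup; origin at its lower end, z along it. Its upper half stands free of the cup; its tip is 67 mm above the cup's underside.
- egg_middle (a point): The middle of the egg, half-way up, 40 mm above the cup's underside.
- mug: Bystander: small white cup with a reddish-brown inside and a ring handle, 62 mm wide, 51 mm tall; loose; origin in the middle of its underside.
- egg_timer: Bystander: round cream kitchen timer with a red dial on top, 63 mm wide, 44 mm tall; loose; origin in the middle of its underside.
- sauce_bottle: Bystander: dark sauce bottle with a green cap, 56 mm wide, 214 mm tall; loose; origin in the middle of its underside.
- tea_light: Bystander: tea light, red wax in a white cup, 38 mm wide, 15 mm tall; loose; origin in the middle of its underside.
- tub: Bystander: low white oblong tub with a blue-green lid, 63 x 105 mm, 26 mm tall; loose; origin in the middle of its underside.
- biscuits: Bystander: green and yellow packet lying flat, 57 x 150 mm, 12 mm tall; loose; origin in the middle of its underside.
- teaspoon: Bystander: metal teaspoon lying flat, 130 mm long, 11 mm tall; loose; origin in the middle of its underside.
- glass: Bystander: small clear glass, 49 mm wide, 62 mm tall; loose; origin in the middle of its underside.
Mind the look-alikes: they are no part of the job. What is shaped like the egg_cup but turquoise is not meant.

How it is judged (in metres and radians):
At the end, for the whole second after the job is handed in: The foot of the egg cup stands in the well of the plate: within 5.5 mm of the well's middle, on the floor of the well (less than 1.5 mm above it), upright within 0.05 rad; the egg stands in the cup; the plate is level and within 30 mm of where it stood; all at rest (horizontal distance between cup_foot and plate_well below 0.0055 m and z of cup_foot in the frame of egg_plate below 0.0055 m and angle between egg_cup's own z axis and vertical below 0.05 rad and angle between egg_plate's own z axis and vertical below 0.03 rad and horizontal distance between egg_middle and cup_foot below 0.012 m and z of egg_middle in the frame of egg_cup above 0.035 m and distance of egg_plate from where it was at the start of the episode below 0.03 m and linear speed of egg_cup below 0.02 m/s and linear speed of boiled_egg below 0.04 m/s); the robot touches nothing.
It fails at once if the egg cup is tipped far over (more than 0.4 rad) or knocked outward (more than 40 mm from the well's middle), or the egg leaves its cup (angle between egg_cup's own z axis and vertical above 0.4 rad or horizontal distance between cup_foot and plate_well above 0.04 m or distance between egg_middle and egg_cup above 0.055 m or z of egg_middle in the frame of egg_cup below 0.03 m).
It fails at once if the robot touches the egg (contact force between any of the fingers, the arm and boiled_egg above 0.3 N).
It fails at once if the egg cup is lifted or carried instead of tapped along the plate (z of cup_foot in the frame of egg_plate above 0.02 m).
It fails at once if the egg cup is gripped, struck or pressed hard (more than 10 N) (contact force between any of the fingers, the arm and egg_cup above 10 N).
It fails at once if the plate is shoved along (more than 30 mm), lifted or tilted, or one of the other things is moved (more than 20 mm) (distance of egg_plate from where it was at the start of the episode above 0.03 m or angle between egg_plate's own z axis and vertical above 0.12 rad or distance of any of mug, egg_timer, sauce_bottle, tea_light, tub, biscuits, teaspoon, glass from where it was at the start of the episode above 0.02 m).
It also fails if it takes over 40 s, if anything falls off the work surface, if the arm or the gripper's body presses on something with over 40 N, if the wrist force passes 120 N, or if a joint passes its speed limit or range.

ROBOT

A 6-joint arm with a two-finger parallel gripper is mounted at the origin on a cart in front of the work surface, level with it; the furniture and walls round the work are solid. World frame = base frame: x ahead of the robot, y to its left, z up, the work surface at z = 0. Lengths are in mm, angles in rad, forces in N, time in s.
With the tool pointing down it reaches from about 375 to 750 mm from the base axis. Payload 9 kg.
Tool frame: the origin (TCP) lies midway between the tips of the shut fingers; the grasp point (between the pads) lies 19 mm behind it; z points along the fingers, y is the direction in which the jaws open and shut (so a half turn about z gives the same grasp; the last joint's range is limited). The gripper opens to 85 mm and grips with 20 to 120 N. Pads are 22 mm wide; open, the fingers measure 114 mm over their backs; the gripper's body (76 mm by 85 mm) begins 54 mm behind the grasp point. The pads swing forward as they close: fully open they stand 13 mm farther back than shut.
Start: joints at [1.036, 0.104, 0.097, 1.564, 0, 1.353], TCP at [186.921, 570.173, 231.331] pointing down, gripper open.
Joint ranges: [-2.99, 2.99], [-0.84, 1.86], [-1.1, 1.16], [-1.84, 2.11], [-1.51, 1.56], [-3.14, 3.14]. Speed limits (rad/s): [2.22, 2.22, 2.57, 3.14, 3.14, 3.14].

INTERFACE

Orientations are given as a 3x3 rotation matrix whose columns are the frame's x, y, z axes.
In Python, from station import * gives the robot as it stands.
- The arm moves only by the tool step_arm, never from a script. Its argument "increments" is a list of rows, each a list of 3 entries, a list of its own where there are three numbers: the opening, from -1 (shut) to 1 (fully open), then the shift along the tool's x, y, z in m, then the turn, a rotation vector about the tool's x, y, z in rad. A call has 1 to 8 rows; each row is the pose to reach, as a shift and turn from the pose commanded when the call began, along the tool's axes at that moment; what a row does not reach only later rows make up. A row lasts 1/10 s, in which the tool goes at most 50 mm and 8.59 degrees, less where a joint would pass 70% of its speed; a pose out of reach is approached as far as the arm can. A call with a gripper value outside its range is refused whole. The fingers move at their own pace and stop on an object; "newtons" is the grip in N (left out, the last holds). Time passes only in rows, so rows that repeat a pose let the fingers close. It gives the time, the measured TCP pose, the force and the opening at its end, in the units of the state.
- get_obs(): the state, without advancing time (a new reading comes with each control period).
- read_camera(name): name is "scene" or "top"; returns a dict with "pixels" (400x640x3 uint8, blue, green, red), "K" (3x3 intrinsics, pixels), "cam_to_world" (4x4, takes a point from camera to world coordinates). Camera axes: x right, y down, z forward; pixel columns grow to the right and rows downward; lengths in mm; the calibration is good to about 2 mm. A picture is of the moment at which its call begins. There is no depth.
- sign_off(): hands the job in, once; it reports no verdict.
The state is a dict: "time_s": time; "q": joint angles; "joint_velocities": joint speeds; "effort": joint torques, N m; "tcp_pos": TCP position; "tcp_rot": TCP orientation; "ft_force": force on the tool from outside, world axes, zero at the start; "moment": the same for the moment, N m; "width": finger opening in mm.
Only numpy, scipy, OpenCV 4.12 (cv2) and the standard library are available. Lean on these libraries where they do the work, as an engineer would, in place of code of your own. Each camera call takes 0.05 s, during which the arm holds its last target.

## Working session

There is one attempt and no reset: what is moved stays moved. The work goes in short steps, Python scripts to look and compute and a tool call to move; the robot and the scene stay as the last step left them, time stands still between calls to the robot, and variables do not carry over. Pictures are saved under pics/ and viewed, and the job is handed in when it is done.

Besides the shell and the picture viewer there is one more tool, called after "Emit:" as name([rows], argument=value, ...), one row to a line, values as JSON. step_arm: Moves the arm, as the interface text tells. Its arguments: {"type":"object","properties":{"increments":{"type":"array"},"newtons":{"type":"number"}},"required":["increments"]}

```bash
mkdir -p pics
cat > h.py <<'E'
from station import *
import numpy as np, cv2
def proj(c,P):
    T=np.linalg.inv(c["cam_to_world"]); p=T[:3,:3]@np.array(P,float)+T[:3,3]; q=c["K"]@p; return q[:2]/q[2]
def ray(c,u,v,z):
    T=np.array(c["cam_to_world"]); d=T[:3,:3]@np.linalg.inv(c["K"])@np.array([u,v,1.]); o=T[:3,3]; return o+d*(z-o[2])/d[2]
def crop(c,u0,v0,u1,v1,s,name):
    im=np.array(c["pixels"])[v0:v1,u0:u1]; cv2.imwrite("pics/"+name,cv2.resize(im,None,fx=s,fy=s,interpolation=cv2.INTER_CUBIC))
E
python3 - <<'E'
from h import *
for n in("scene","top"):
    c=read_camera(n); cv2.imwrite(f"pics/{n}0.png",c["pixels"]); print(np.round(c["cam_to_world"],3).tolist(),np.round(c["K"],1).tolist())
o=get_obs(); print(o)
E
```

```text
[[0.656, -0.456, 0.602, -148.68], [-0.755, -0.393, 0.524, -648.014], [-0.002, -0.799, -0.602, 784.513], [0.0, 0.0, 0.0, 1.0]] [[450.6, 0.0, 318.1], [0.0, 450.6, 199.8], [0.0, 0.0, 1.0]]
[[0.012, -0.982, 0.187, 320.198], [-0.998, 0.001, 0.066, -103.829], [-0.065, -0.188, -0.98, 1391.013], [0.0, 0.0, 0.0, 1.0]] [[403.1, 0.0, 323.6], [0.0, 403.1, 198.4], [0.0, 0.0, 1.0]]
{'time_s': 0.1, 'q': array([1.03631188e+00, 1.04628851e-01, 9.65721915e-02, 1.56385298e+00,
       2.89489523e-05, 1.35310034e+00]), 'joint_velocities': array([ 2.76532325e-04, -2.29276477e-03,  1.24917613e-03,  4.56989254e-05,
        1.83974664e-03, -1.02121230e-03]), 'effort': array([ 5.67461131e-03, -5.58210325e+01,  5.04718673e+01,  1.31226928e-02,
       -3.16409723e-04, -5.47910943e-07]), 'tcp_pos': array([186.75137038, 569.91684721, 230.62018998]), 'tcp_rot': array([[-9.50240679e-01,  3.11516134e-01, -5.92032695e-04],
       [ 3.11516581e-01,  9.50240249e-01, -9.43298295e-04],
       [ 2.68720657e-04, -1.08078841e-03, -9.99999380e-01]]), 'ft_force': array([ 0.11353284, -0.86896828,  0.01045966]), 'moment': array([ 0.0029015 , -0.02228875,  0.07094426]), 'width': 85.20928592563531}
```

View pics/scene0.png

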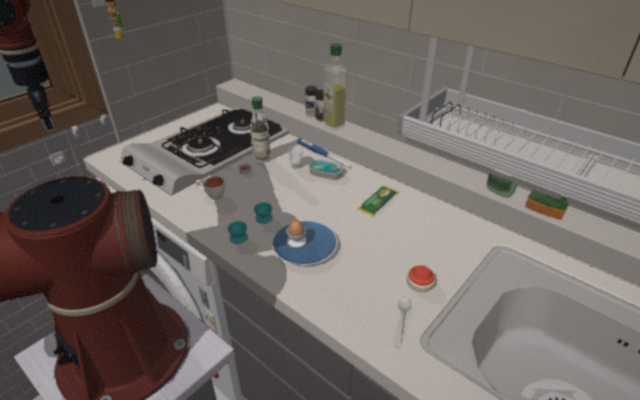

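View pics/top0.png

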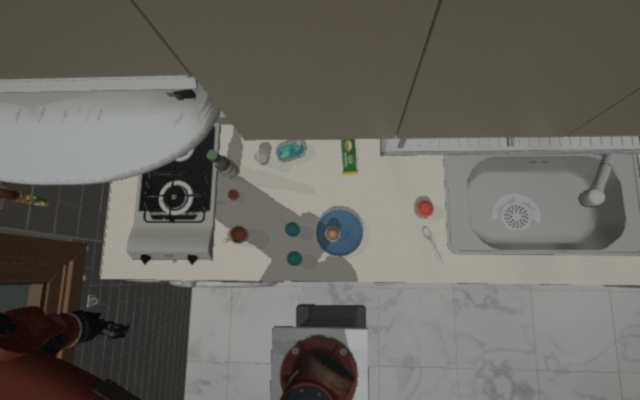

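Run:
```python
from h import *
c=read_camera("scene"); crop(c,260,205,350,275,8,"s1.png")
c=read_camera("top"); crop(c,300,195,380,265,8,"t1.png")
```

```text
(no output)
```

View pics/s1.png

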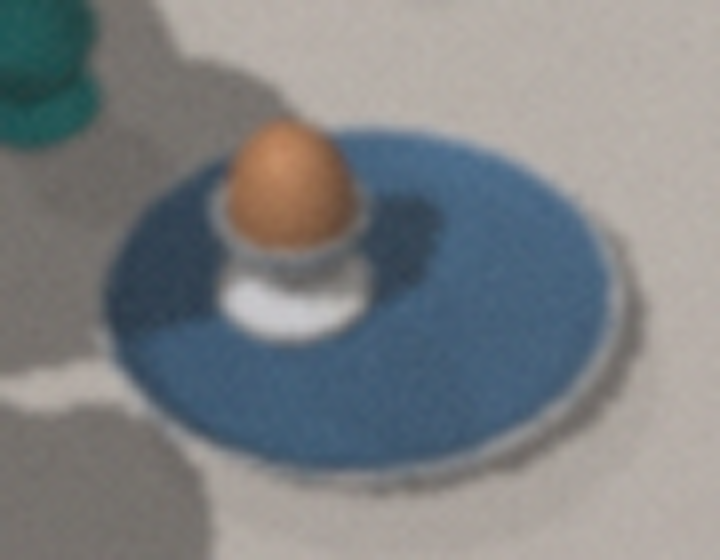

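View pics/t1.png

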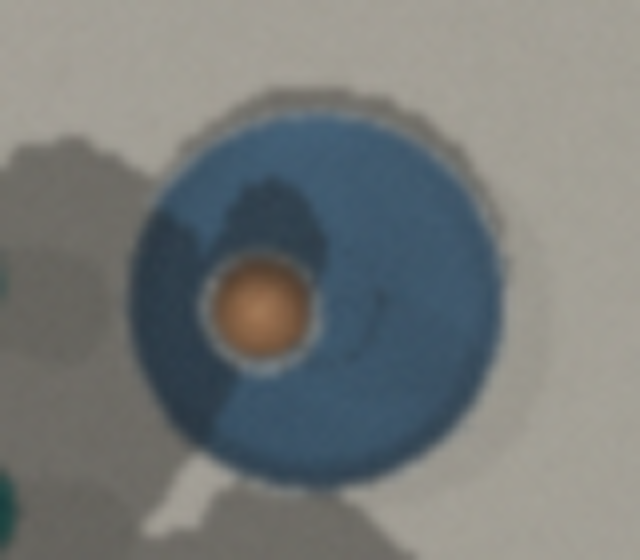

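```bash
cat >> h.py <<'E'
from scipy.optimize import least_squares
def pix(u0,v0,s,u,v): return u0+(u+.5)/s-.5, v0+(v+.5)/s-.5
def bluecentre(c,box):
    u0,v0,u1,v1=box
    im=np.array(c["pixels"])[v0:v1,u0:u1].astype(int)
    s=6; im=cv2.resize(im.astype(np.uint8),None,fx=s,fy=s,interpolation=cv2.INTER_CUBIC).astype(int)
    m=((im[:,:,0]-im[:,:,2])>12).astype(np.uint8)
    cs,_=cv2.findContours(m,cv2.RETR_EXTERNAL,cv2.CHAIN_APPROX_NONE)
    k=cv2.convexHull(max(cs,key=cv2.contourArea))[:,0,:].astype(float)
    P=np.array([ray(c,*pix(u0,v0,s,*p),16)[:2] for p in k])
    f=least_squares(lambda x:np.hypot(*(P-x[:2]).T)-x[2],[*P.mean(0),80],loss="soft_l1",f_scale=1)
    return f.x, np.abs(f.fun).max()
E
python3 - <<'E'
from h import *
c=read_camera("top")
print(bluecentre(c,(305,200,375,265)))
print("rim",[ray(c,*pix(300,195,8,u,v),45).round(1) for u,v in[(260,311),(197,311),(322,311),(260,247),(260,375)]])
print("egg",ray(c,*pix(300,195,8,262,309),52).round(1))
s=read_camera("scene")
print(bluecentre(s,(265,215,345,270)))
print("rim",[ray(s,*pix(260,205,8,u,v),45).round(1) for u,v in[(288,217),(208,210),(370,213)]])
print("foot",[ray(s,*pix(260,205,8,u,v),9).round(1) for u,v in[(218,297),(372,292),(290,342)]])
for p in [(0,0,45),]: pass
E
```

```text
(array([467.29631193, -65.75098948,  80.52541396]), np.float64(1.1737704789896526))
rim [array([458.3, -43.5,  45. ]), array([458.2, -17.1,  45. ]), array([458.4, -69.4,  45. ]), array([485.2, -43.3,  45. ]), array([431.6, -43.7,  45. ])]
egg [458.4 -44.6  52. ]
(array([467.51292309, -65.69454892,  81.0219468 ]), np.float64(1.3128007458208657))
rim [array([454.8, -47.7,  45. ]), array([440.9, -26.5,  45. ]), array([472.9, -65.8,  45. ])]
foot [array([441.4, -28.1,   9. ]), array([475.2, -63.6,   9. ]), array([441.2, -59.8,   9. ])]
```

```bash
cat >> h.py <<'E'
from scipy.spatial.transform import Rotation as R
def plan(p,xdir=None):
    o=get_obs(); M=o["tcp_rot"]
    print("t",o["time_s"],"tcp",o["tcp_pos"].round(1),"F",o["ft_force"].round(2),"w",round(o["width"],1))
    print("shift",(M.T@(np.array(p)-o["tcp_pos"])/1000).round(4))
    if xdir is not None:
        x=np.array([*xdir,0])/np.hypot(*xdir); z=np.array([0,0,-1.]); T=np.c_[x,np.cross(z,x),z]
        print("turn",R.from_matrix(M.T@T).as_rotvec().round(4))
E
python3 - <<'E'
from h import *
plan((440,-5,150),(-.414,.911))
c=read_camera("top")
for u,v in[(292,230),(294,258)]: print(ray(c,u,v,38).round())
E
```

```text
t 0.3 tcp [186.9 570.1 231.1] F [ 0.12 -0.26  0.5 ] w 85.8
shift [-0.4197 -0.4676  0.0812]
turn [-4.000e-04  1.000e-04  8.275e-01]
[470.  93.  38.]
[376.  84.  38.]
```

Emit:
step_arm([
  [-1,[-0.03,-0.033,0],[0,0,0.06]],
  [-1,[-0.06,-0.067,0],[0,0,0.12]],
  [-1,[-0.09,-0.1,0],[0,0,0.18]],
  [-1,[-0.12,-0.134,0],[0,0,0.24]],
  [-1,[-0.15,-0.167,0],[0,0,0.3]],
  [-1,[-0.18,-0.2,0],[0,0,0.36]],
  [-1,[-0.21,-0.234,0],[0,0,0.42]],
  [-1,[-0.22,-0.245,0],[0,0,0.45]],
], newtons=20)

```text
time_s: 1.15
tcp_pos: [320.8, 266.0, 231.5]
tcp_rot: [[-0.717, 0.698, 0.001], [0.698, 0.717, -0.0], [-0.001, 0.0, -1.0]]
ft_force: [0.3, -0.2, -0.2]
width: 0.3
```

Run:
```python
from h import *
plan((440,-5,150),(-.414,.911))
```

```text
t 1.15 tcp [320.8 266.  231.5] F [ 0.28 -0.19 -0.18] w 0.3
shift [-0.2744 -0.1111  0.0817]
turn [0.0006 0.0009 0.3723]
```

Emit:
step_arm([
  [-1,[-0.037,-0.015,0],[0,0,0.06]],
  [-1,[-0.074,-0.03,0],[0,0,0.12]],
  [-1,[-0.111,-0.045,0.01],[0,0,0.18]],
  [-1,[-0.148,-0.06,0.025],[0,0,0.24]],
  [-1,[-0.185,-0.075,0.04],[0,0,0.3]],
  [-1,[-0.222,-0.09,0.055],[0,0,0.36]],
  [-1,[-0.255,-0.103,0.07],[0,0,0.372]],
  [-1,[-0.273,-0.111,0.08],[0,0,0.372]],
])

```text
time_s: 1.95
tcp_pos: [439.7, -2.8, 150.2]
tcp_rot: [[-0.416, 0.909, -0.0], [0.909, 0.416, -0.0], [0.0, -0.0, -1.0]]
ft_force: [-0.3, 0.5, 0.3]
width: 0.2
```

Run:
```python
from h import *
plan((440.5,-6.5,30),(-.414,.911))
c=read_camera("scene"); crop(c,240,155,350,265,6,"s2.png")
```

```text
t 1.95 tcp [439.7  -2.8 150.2] F [-0.3   0.46  0.33] w 0.2
shift [-0.0037 -0.0007  0.1202]
turn [-0.0003 -0.      0.0028]
```

View pics/s2.png

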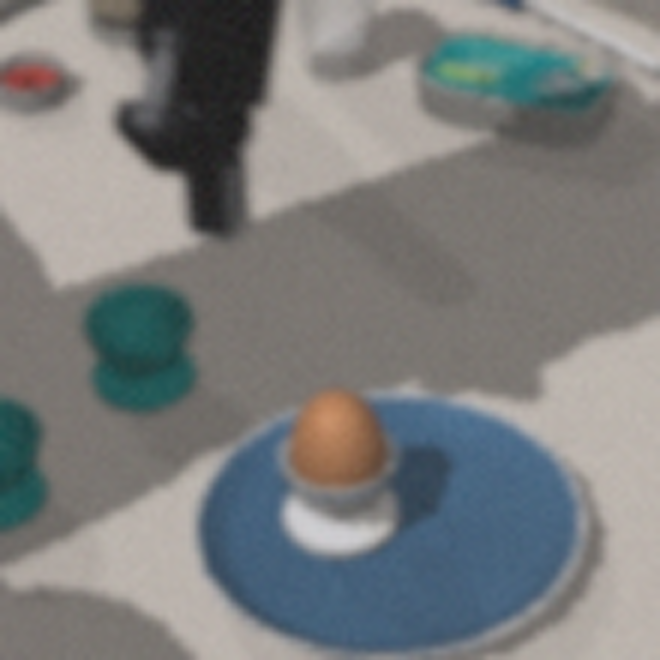

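Emit:
step_arm([
  [-1,[-0.003,0,0.03],[0,0,0.003]],
  [-1,[-0.003,-0.001,0.06],[0,0,0.003]],
  [-1,[-0.003,-0.001,0.09],[0,0,0.003]],
  [-1,[-0.003,-0.001,0.11],[0,0,0.003]],
  [-1,[-0.003,-0.001,0.12],[0,0,0.003]],
  [-1,[-0.003,-0.001,0.12],[0,0,0.003]],
])

```text
time_s: 2.6
tcp_pos: [438.7, -3.3, 30.4]
tcp_rot: [[-0.416, 0.909, -0.002], [0.909, 0.416, 0.001], [0.001, -0.001, -1.0]]
ft_force: [-0.3, 0.6, -0.3]
width: 0.2
```

Run:
```python
from h import *
plan((440.9,-7.4,13),(-.414,.911))
c=read_camera("scene"); crop(c,240,175,350,275,7,"s3.png")
c=read_camera("top"); crop(c,300,195,380,265,8,"t3.png")
```

```text
t 2.6 tcp [438.7  -3.3  30.4] F [-0.25  0.56 -0.28] w 0.2
shift [-0.0047  0.0003  0.0174]
turn [-0.0013 -0.0013  0.0026]
```

View pics/s3.png

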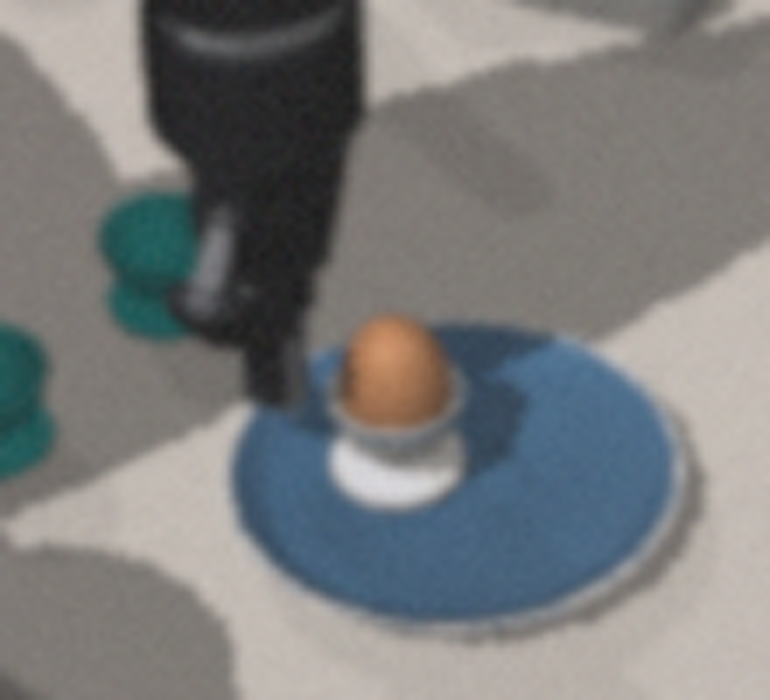

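View pics/t3.png

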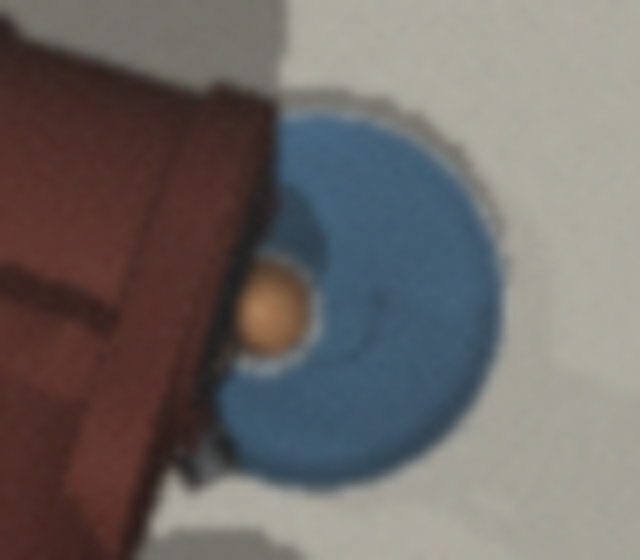

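Emit:
step_arm([
  [-1,[-0.002,0,0.006],[0,0,0]],
  [-1,[-0.004,0,0.012],[0,0,0]],
  [-1,[-0.005,0,0.017],[0,0,0]],
  [-1,[-0.006,0,0.019],[0,0,0]],
  [-1,[-0.006,0,0.019],[0,0,0]],
])

```text
time_s: 3.2
tcp_pos: [441.8, -9.1, 11.9]
tcp_rot: [[-0.416, 0.909, -0.001], [0.909, 0.416, 0.0], [0.001, -0.001, -1.0]]
ft_force: [-0.7, 0.2, 0.3]
width: 0.1
```

Run:
```python
from h import *
plan((467.4-.414*57,-65.7+.911*57,10),(-.414,.911))
c=read_camera("scene"); crop(c,240,175,350,275,7,"s4.png")
```

```text
t 3.2 tcp [441.8  -9.1  11.9] F [-0.7   0.2   0.31] w 0.1
shift [-0.0051 -0.0001  0.0019]
turn [-0.0005 -0.0006  0.0023]
```

View pics/s4.png

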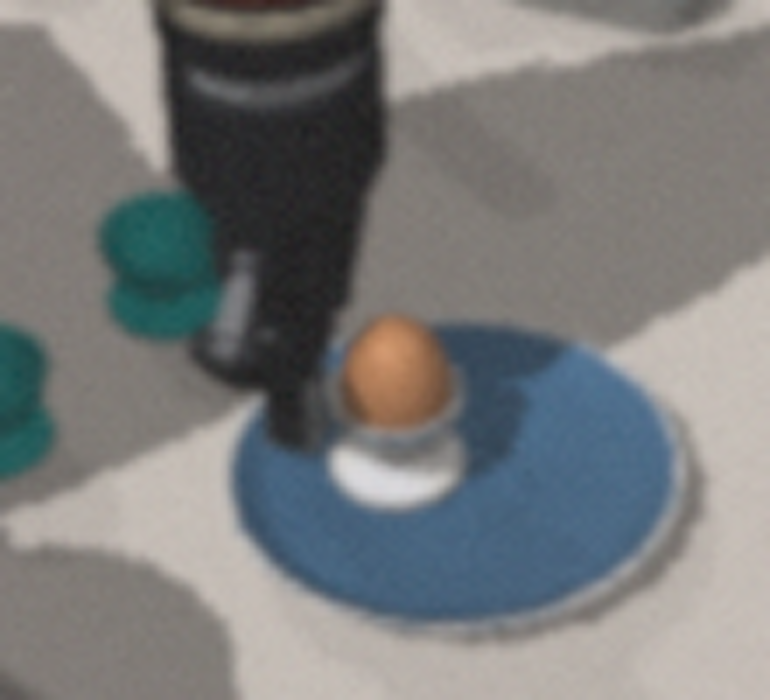

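Emit:
step_arm([
  [-1,[-0.001,0,0.001],[0,0,0]],
  [-1,[-0.002,0,0.002],[0,0,0]],
  [-1,[-0.003,0,0.002],[0,0,0]],
  [-1,[-0.004,0,0.002],[0,0,0]],
  [-1,[-0.005,0,0.002],[0,0,0]],
  [-1,[-0.006,0,0.002],[0,0,0]],
  [-1,[-0.007,0,0.002],[0,0,0]],
  [-1,[-0.008,0,0.002],[0,0,0]],
])

```text
time_s: 4.05
tcp_pos: [445.5, -16.5, 10.3]
tcp_rot: [[-0.416, 0.909, 0.0], [0.909, 0.416, 0.0], [0.0, 0.0, -1.0]]
ft_force: [-0.1, -0.1, 0.3]
width: 0.3
```

Run:
```python
from h import *
plan((467.4-.414*50,-65.7+.911*50,10),(-.414,.911))
c=read_camera("scene"); crop(c,240,175,350,275,7,"s5.png")
```

```text
t 4.05 tcp [445.5 -16.5  10.3] F [-0.13 -0.09  0.27] w 0.3
shift [-0.0039 -0.0004  0.0003]
turn [ 0.0001 -0.0001  0.0024]
```

View pics/s5.png

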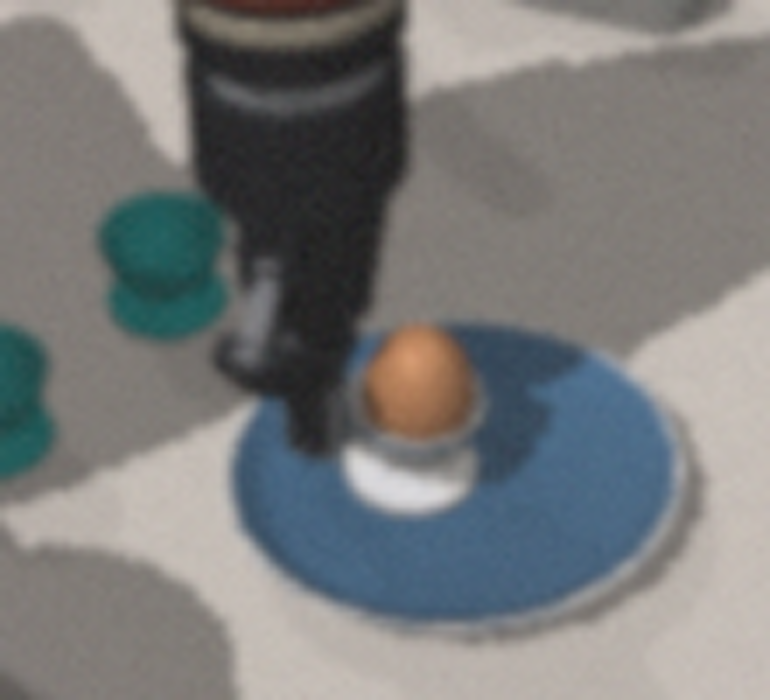

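Emit:
step_arm([
  [-1,[-0.001,0,0],[0,0,0]],
  [-1,[-0.002,0,0],[0,0,0]],
  [-1,[-0.003,0,0],[0,0,0]],
  [-1,[-0.004,0,0],[0,0,0]],
  [-1,[-0.004,0,0],[0,0,0]],
])

```text
time_s: 4.6
tcp_pos: [447.1, -20.2, 10.3]
tcp_rot: [[-0.416, 0.909, 0.0], [0.909, 0.416, -0.0], [-0.0, 0.0, -1.0]]
ft_force: [0.4, 0.8, 0.5]
width: 0.3
```

Run:
```python
from h import *
plan((467.4-.414*50,-65.7+.911*50,10),(-.414,.911))
c=read_camera("scene"); crop(c,240,175,350,275,7,"s6.png")
```

```text
t 4.6 tcp [447.1 -20.2  10.3] F [0.42 0.82 0.53] w 0.3
shift [ 0.0002 -0.0004  0.0003]
turn [0.0001 0.0001 0.0023]
```

View pics/s6.png

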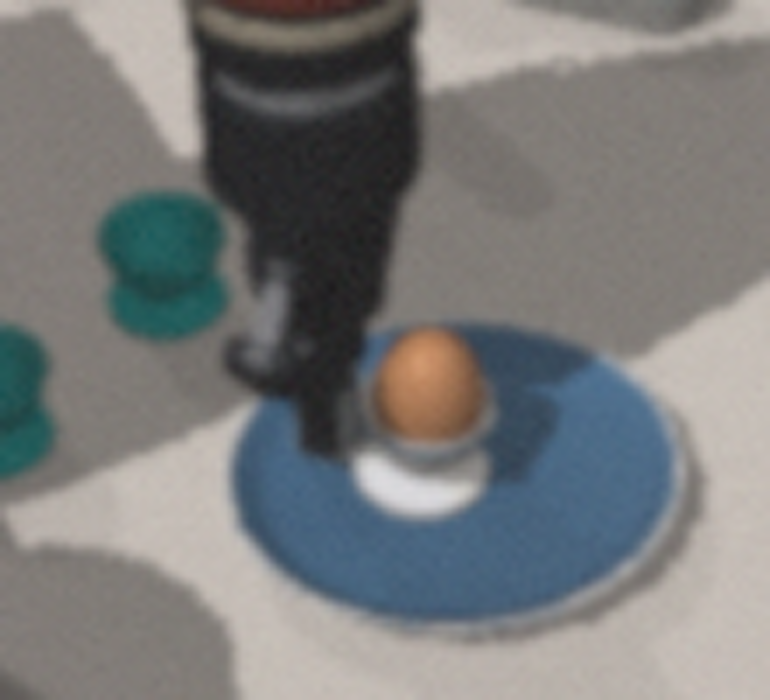

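Emit:
step_arm([
  [-1,[-0.001,0,0],[0,0,0]],
  [-1,[-0.002,0,0],[0,0,0]],
  [-1,[-0.003,0,0],[0,0,0]],
  [-1,[-0.004,0,0],[0,0,0]],
  [-1,[-0.005,0,0],[0,0,0]],
  [-1,[-0.006,0,0],[0,0,0]],
  [-1,[-0.006,0,0],[0,0,0]],
])

```text
time_s: 5.35
tcp_pos: [449.6, -25.6, 10.3]
tcp_rot: [[-0.416, 0.909, 0.0], [0.909, 0.416, -0.0], [-0.0, 0.0, -1.0]]
ft_force: [-0.2, 0.5, -0.0]
width: -0.0
```

Run:
```python
from h import *
plan((467.4-.414*44,-65.7+.911*44,10),(-.414,.911))
c=read_camera("scene"); crop(c,240,175,350,275,7,"s7.png")
c=read_camera("top"); crop(c,300,195,380,265,8,"t7.png")
```

```text
t 5.35 tcp [449.6 -25.6  10.3] F [-0.23  0.54 -0.04] w -0.0
shift [ 0.0002 -0.0004  0.0003]
turn [0.0001 0.     0.0023]
```

View pics/s7.png

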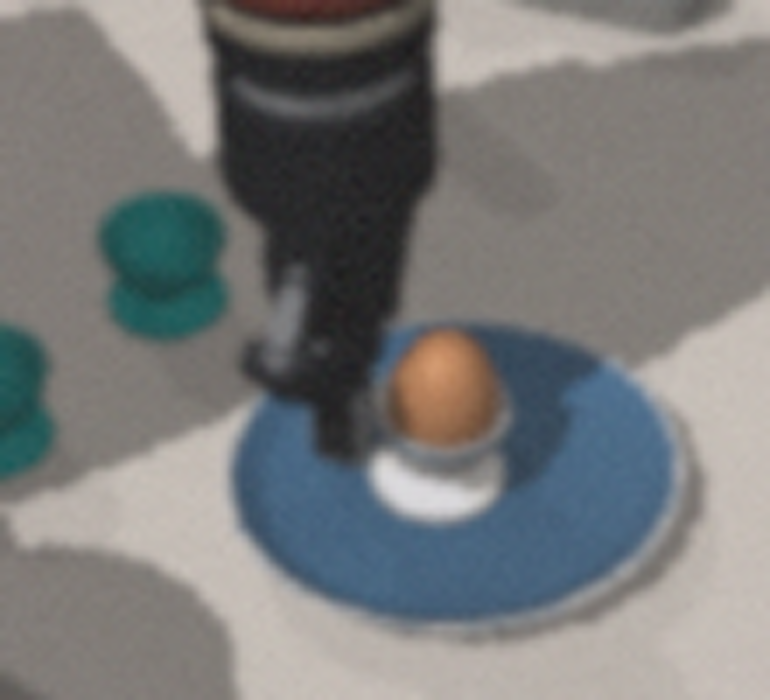

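View pics/t7.png

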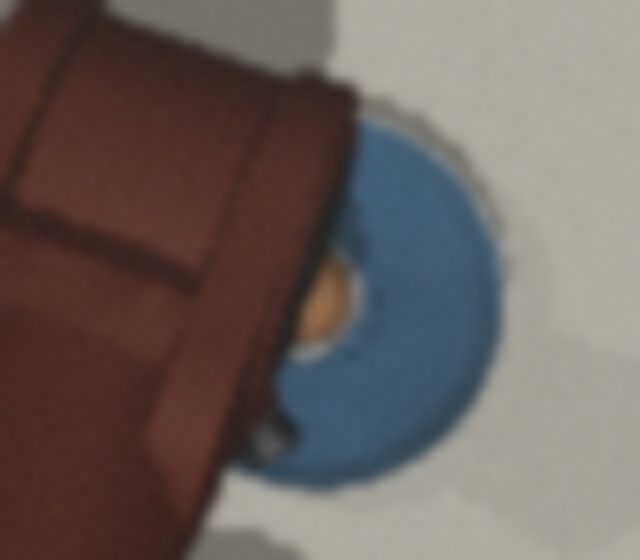

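Emit:
step_arm([
  [-1,[-0.001,0,0],[0,0,0]],
  [-1,[-0.002,0,0],[0,0,0]],
  [-1,[-0.003,0,0],[0,0,0]],
  [-1,[-0.004,0,0],[0,0,0]],
  [-1,[-0.005,0,0],[0,0,0]],
  [-1,[-0.005,0,0],[0,0,0]],
])

```text
time_s: 6.05
tcp_pos: [451.7, -30.2, 10.3]
tcp_rot: [[-0.416, 0.909, 0.0], [0.909, 0.416, 0.0], [0.0, 0.0, -1.0]]
ft_force: [-0.1, 0.0, 0.3]
width: -0.4
```

Run:
```python
from h import *
plan((467.4-.414*39,-65.7+.911*39,10),(-.414,.911))
c=read_camera("scene"); crop(c,240,175,350,275,7,"s8.png")
c=read_camera("top"); crop(c,300,195,380,265,8,"t8.png")
```

```text
t 6.05 tcp [451.7 -30.2  10.3] F [-0.08  0.03  0.32] w -0.4
shift [ 0.0002 -0.0004  0.0003]
turn [ 0.0001 -0.      0.0023]
```

View pics/s8.png

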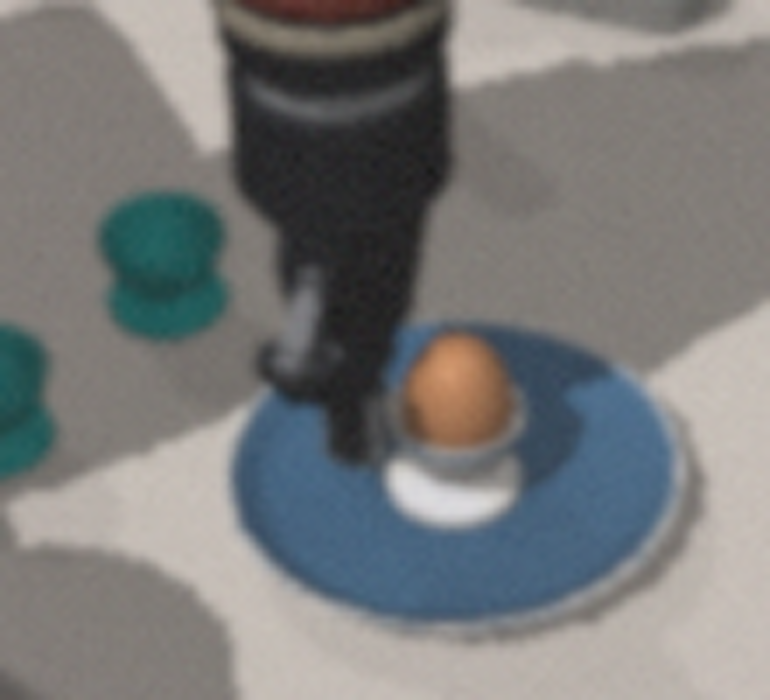

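View pics/t8.png

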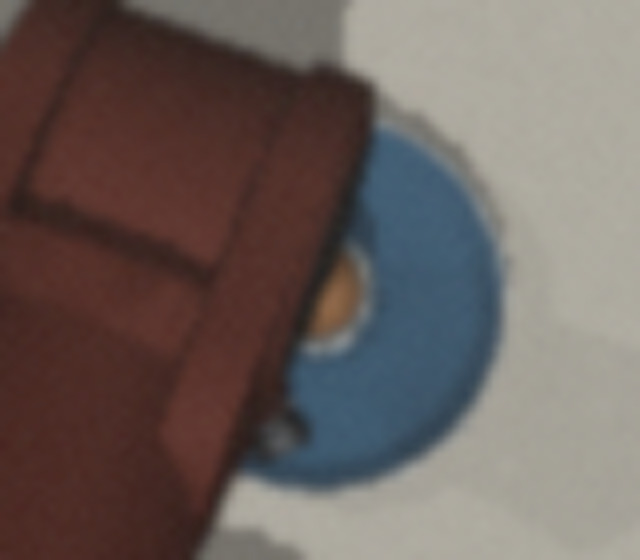

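```bash
cat >> h.py <<'E'
def overlay(c,box,s,name,cx=467.4,cy=-65.7,zb=4):
    u0,v0,u1,v1=box
    im=cv2.resize(np.array(c["pixels"])[v0:v1,u0:u1],None,fx=s,fy=s,interpolation=cv2.INTER_CUBIC)
    for z,r,col in((zb,24,(0,255,255)),(zb+5,24,(0,255,0)),(zb+38,24.5,(0,0,255)),(16,83,(255,0,255))):
        if r==83: a,b=467.4,-65.7
        else: a,b=cx,cy
        P=np.array([proj(c,(a+r*np.cos(t),b+r*np.sin(t),z)) for t in np.linspace(0,6.283,60)])
        cv2.polylines(im,[np.int32((P-[u0,v0]+.5)*s-.5)],True,col,1)
    p=(proj(c,(cx,cy,zb+67))-[u0,v0]+.5)*s; cv2.circle(im,tuple(int(k) for k in p),3,(255,255,0),1)
    cv2.imwrite("pics/"+name,im)
E
python3 - <<'E'
from h import *
c=read_camera("scene"); overlay(c,(240,175,350,275),7,"o8.png")
E
```

```text
(no output)
```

View pics/o8.png

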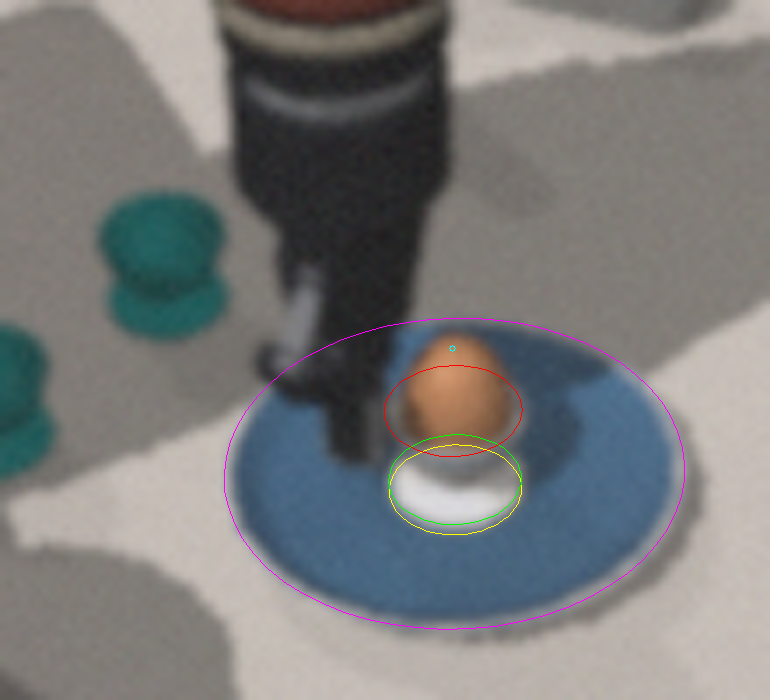

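Emit:
step_arm([
  [-1,[-0.001,0,0],[0,0,0]],
  [-1,[-0.002,0,0],[0,0,0]],
  [-1,[-0.003,0,0],[0,0,0]],
  [-1,[-0.003,0,0],[0,0,0]],
])

```text
time_s: 6.6
tcp_pos: [452.8, -32.6, 10.3]
tcp_rot: [[-0.416, 0.909, -0.0], [0.909, 0.416, 0.0], [0.001, -0.0, -1.0]]
ft_force: [-1.3, 3.1, 1.5]
width: 0.1
```

Run:
```python
from h import *
plan((467.4-.414*36,-65.7+.911*36,10),(-.414,.911))
c=read_camera("scene"); crop(c,240,175,350,275,7,"s9.png"); overlay(c,(240,175,350,275),7,"o9.png")
```

```text
t 6.6 tcp [452.8 -32.6  10.3] F [-1.27  3.15  1.48] w 0.1
shift [-0.0001 -0.0004  0.0003]
turn [-0.     -0.0005  0.0025]
```

View pics/s9.png

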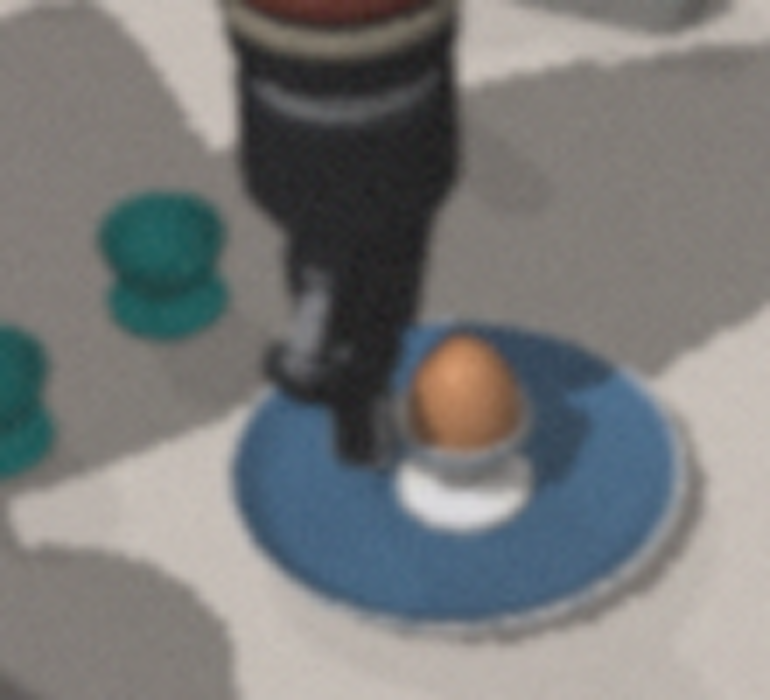

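View pics/o9.png

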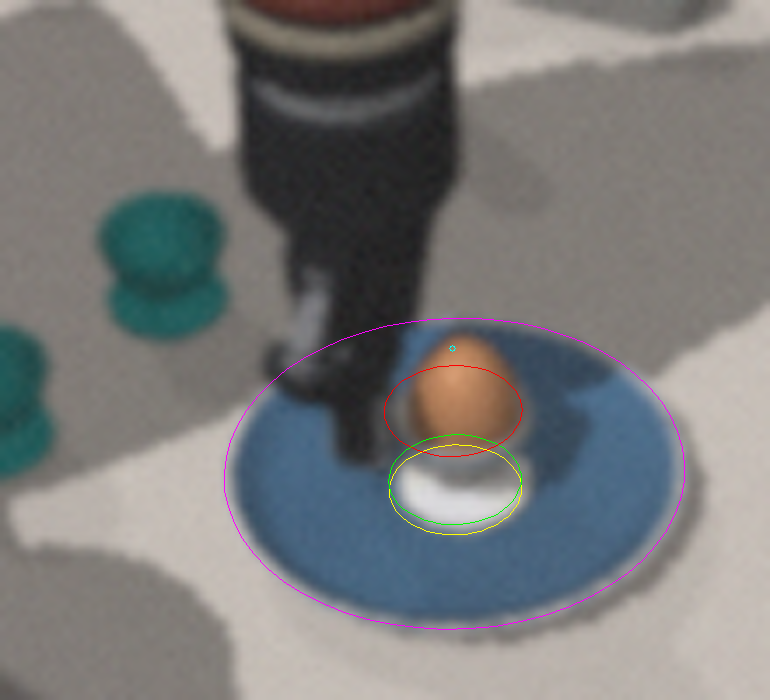

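Emit:
step_arm([
  [-1,[0.002,0,0],[0,0,0]],
  [-1,[0.006,0,0],[0,0,0]],
  [-1,[0.01,0,0],[0,0,0]],
  [-1,[0.016,0,-0.004],[0,0,0]],
  [-1,[0.022,0,-0.008],[0,0,0]],
  [-1,[0.022,0,-0.008],[0,0,0]],
])

```text
time_s: 7.25
tcp_pos: [443.9, -12.2, 19.1]
tcp_rot: [[-0.417, 0.909, 0.001], [0.909, 0.417, -0.0], [-0.001, 0.001, -1.0]]
ft_force: [0.8, -0.4, 0.4]
width: 0.1
```

Run:
```python
from h import *
plan((467.4-.414*70,-65.7+.911*70,70),(-.414,.911))
c=read_camera("scene"); crop(c,240,175,350,275,7,"s10.png"); overlay(c,(240,175,350,275),7,"o10.png")
print(bluecentre(c,(265,215,345,270)))
```

```text
t 7.25 tcp [443.9 -12.2  19.1] F [ 0.83 -0.42  0.42] w 0.1
shift [ 0.0116 -0.0007 -0.0509]
turn [0.0009 0.0006 0.0033]
(array([467.74177017, -66.0161043 ,  81.00707998]), np.float64(1.5628016628203198))
```

View pics/s10.png

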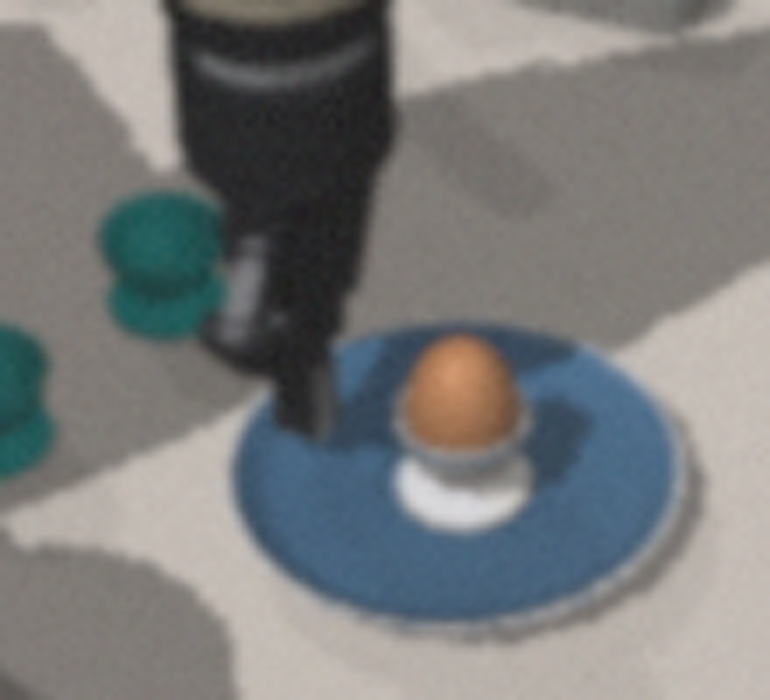

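View pics/o10.png

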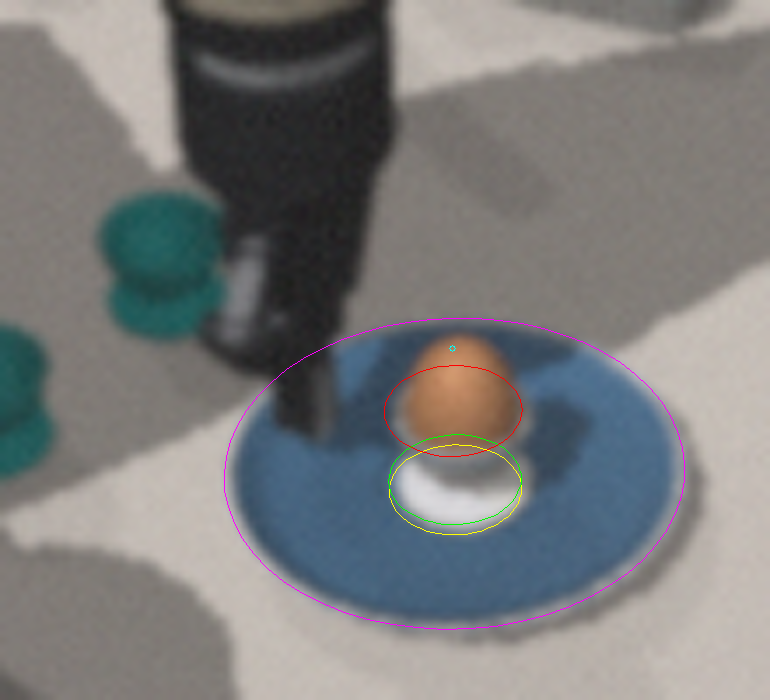

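Emit:
step_arm([
  [-1,[0.004,0,-0.015],[0,0,0]],
  [-1,[0.008,0,-0.04],[0,0,0]],
  [-1,[0.012,0,-0.075],[0,0,0]],
  [-1,[0.04,0,-0.1],[0,0,0]],
  [-1,[0.08,0,-0.12],[0,0,0]],
  [-1,[0.12,0,-0.12],[0,0,0]],
  [-1,[0.13,0,-0.12],[0,0,0]],
  [-1,[0.13,0,-0.12],[0,0,0]],
])

```text
time_s: 8.1
tcp_pos: [389.4, 106.3, 138.4]
tcp_rot: [[-0.418, 0.908, 0.001], [0.908, 0.418, -0.0], [-0.0, 0.001, -1.0]]
ft_force: [0.9, -0.1, -0.3]
width: -0.1
```

Run:
```python
from h import *
plan((467.4-.414*70,-65.7+.911*70,70),(-.414,.911))
c=read_camera("scene"); crop(c,260,205,350,275,8,"s11.png")
print(bluecentre(c,(265,215,345,270)))
c=read_camera("top"); crop(c,300,195,380,265,8,"t11.png"); overlay(c,(300,195,380,265),8,"ot11.png")
print(bluecentre(c,(305,200,375,265)))
```

```text
t 8.1 tcp [389.4 106.3 138.4] F [ 0.89 -0.11 -0.31] w -0.1
shift [-0.1188 -0.0009  0.0684]
turn [0.0006 0.0003 0.0051]
(array([468.04987401, -65.61692754,  81.36934827]), np.float64(1.399560758459117))
(array([467.56744276, -65.98137478,  80.74687703]), np.float64(0.9197540591327282))
```

View pics/s11.png

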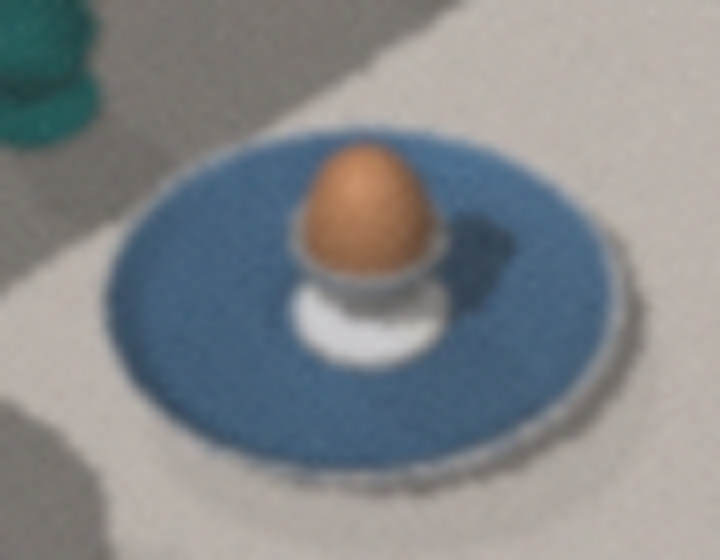

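View pics/t11.png

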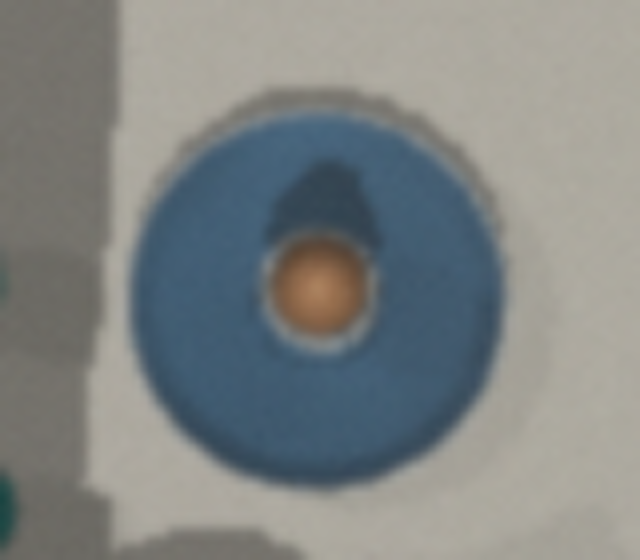

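View pics/ot11.png

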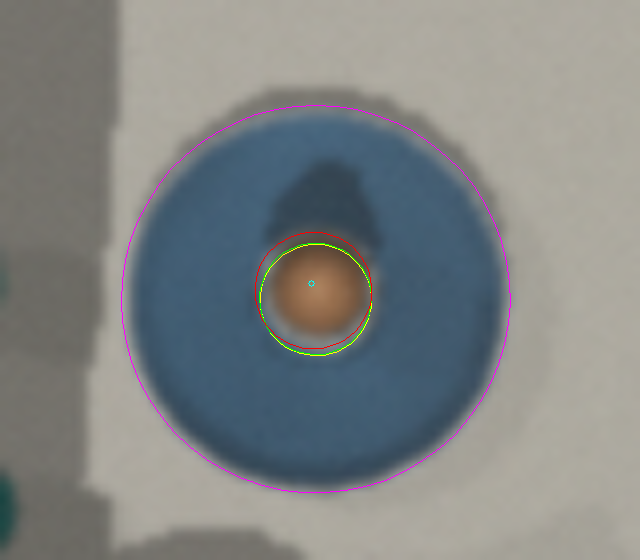

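Run:
```python
from h import *
s=read_camera("scene"); t=read_camera("top")
def bot(x,y,zb):
    P=np.array([proj(s,(x+24*np.cos(a),y+24*np.sin(a),zb)) for a in np.linspace(0,6.283,200)])
    return ((P[:,1].max()-205+.5)*8-.5).round(1), ((P[:,0].min()+P[:,0].max())/2-260)*8
for zb,uv,e,obs in((7,(260,311),(262,309),342),(4,(320,291.5),(319,289),368),(7,(320,291.5),(319,289),368)):
    r=ray(t,*pix(300,195,8,*uv),zb+38); g=ray(t,*pix(300,195,8,*e),zb+45)
    print(zb,"rim",r.round(1),"egg",g.round(1),"pred bottom",bot(r[0],r[1],zb),"obs",obs,"| tip v pred",((proj(s,(r[0],r[1],zb+67))-[260,205]+.5)*8).round(1))
# automatic centroid of egg
for n,c,b in(("s",s,(260,205,350,275)),("t",t,(300,195,380,265))):
    im=np.array(c["pixels"])[b[1]:b[3],b[0]:b[2]].astype(int); m=im[:,:,2]-im[:,:,0]>25
    v,u=np.nonzero(m); print(n,u.mean()+b[0],v.mean()+b[1],m.sum())
for n,b in(("scene",(260,205,350,275)),("top",(300,195,380,265))):
    im=cv2.imread(f"pics/{n}0.png")[b[1]:b[3],b[0]:b[2]].astype(int); m=im[:,:,2]-im[:,:,0]>25
    v,u=np.nonzero(m); print(n,u.mean()+b[0],v.mean()+b[1],m.sum())
```

```text
7 rim [458.3 -43.5  45. ] egg [458.4 -44.6  52. ] pred bottom (np.float64(347.5), np.float64(286.25739964599825)) obs 342 | tip v pred [283.4 134.7]
4 rim [466.9 -68.5  42. ] egg [467.2 -68.2  49. ] pred bottom (np.float64(376.2), np.float64(362.5785824065915)) obs 368 | tip v pred [362.4 162.8]
7 rim [466.6 -68.6  45. ] egg [466.9 -68.3  52. ] pred bottom (np.float64(369.8), np.float64(361.8871664821122)) obs 368 | tip v pred [361.7 155.9]
s 305.2610837438424 231.5024630541872 203
t 339.27358490566036 230.41509433962264 106
scene 295.4142857142857 228.03809523809525 210
top 332.05 233.31 100
```

```bash
cat > tri.py <<'E'
from h import *
def cen(im,b):
    im=im[b[1]:b[3],b[0]:b[2]].astype(np.uint8); im=cv2.resize(im,None,fx=8,fy=8,interpolation=cv2.INTER_CUBIC).astype(int)
    d=(im[:,:,2]-im[:,:,0]); m=d>25
    v,u=np.nonzero(m); return pix(b[0],b[1],8,u.mean(),v.mean())
def tri(s,t,us,ut):
    f=least_squares(lambda p:np.r_[proj(s,p)-us,proj(t,p)-ut],[460,-60,50]); return f.x,f.fun
bs,bt=(260,205,350,275),(300,195,380,265)
E
python3 - <<'E'
from tri import *
s=read_camera("scene"); t=read_camera("top")
print("before",*[x.round(2) for x in tri(s,t,cen(cv2.imread("pics/scene0.png"),bs),cen(cv2.imread("pics/top0.png"),bt))])
for i in range(4):
    s=read_camera("scene"); t=read_camera("top")
    print("now",*[x.round(2) for x in tri(s,t,cen(np.array(s["pixels"]),bs),cen(np.array(t["pixels"]),bt))])
cv2.imwrite("pics/scene12.png",s["pixels"]); cv2.imwrite("pics/top12.png",t["pixels"])
E
```

```text
before [458.12 -44.35  52.97] [-0.06  0.01  0.06 -0.06]
now [468.   -68.31  48.69] [-0.05  0.01  0.05 -0.05]
now [467.97 -68.31  48.7 ] [-0.05  0.01  0.05 -0.05]
now [467.98 -68.34  48.73] [-0.05  0.01  0.05 -0.05]
now [468.01 -68.3   48.63] [-0.05  0.01  0.05 -0.05]
```

```bash
python3 -c "
from station import *
print(sign_off())"
```

```text
the job is handed in; nothing more can be done
None
```

I pushed the white cup into the plate's well with the shut, upright fingers, in five low, slow pushes. I then backed off, moved the arm clear of the plate and handed the job in. No verdict was reported.

**Seating:** Comparing the egg in both cameras before and after, it came down about 4 mm, where 3 mm was expected. It now sits about 2.5 mm from the well's middle (limit 5.5 mm). I judge the cup seated from this. The last push met a firm stop at about 3.5 N, which fits the foot reaching the well's far edge.

**Level:** The cup shows no lean beyond about 0.015 rad along the push direction, and the egg is in it.

**Plate:** It measures within about 1 mm of where it started.

**Bystanders:** The arm kept away from the other things, but I did not measure them again at the end.

**One check did not settle it:** The foot's lower edge in the scene picture gave a height between well floor and plate flat, about 1 mm above the floor. That picture alone could not confirm the seating, so I relied on the two-camera egg measurement and the push stop.

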